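# Index the chocolate carousel and start the shot

### The job

With a fingertip, push on the carousel's arms to turn it until the empty cup stands squarely under the depositor's nozzle and stays there, then press the black start button down with a fingertip and let go. Do not press the button before the empty cup is in place, do not touch any of the cups (all three must stay seated upright on their pads), and leave the other things on the table where they are.

Things in the scene. Friction and masses are not known exactly. Their poses are not given: they have to be found in the camera images.
- axis (a point): Centre of the carousel, on its upright turning axis, 90 mm above the table. Low white foot (150 mm across, up to 20 mm high), a pillar, and a rotor: hub 56 mm across with its top 110 mm above the table, and three level aluminium arms 120 degrees apart.
- rotor (a joint): Angle of the carousel's rotor in rad, 0 at the start, growing counter-clockwise seen from above. It turns all the way round, either way, without stops; the bearing is stiff (about 0.12 N m, so 1.5 N at the middle of an arm) and the rotor stays where it is left.
- nozzle (a point): Centre of the nozzle's mouth (14 mm across), facing down, 145 mm above the table and 140 mm from the carousel's axis: the cups pass under it. The fixed depositor: a round hopper (90 mm across, top 296 mm high) over the nozzle, on a steel column (250 mm tall) 228 mm from the axis in the same direction; its foot and the box on it reach 287 mm from the axis.
- cup_mid (a point): The EMPTY cup: a small white open cup, 47 mm across its mouth (42 mm inside), 30 mm tall, loose in its seat on one of the carousel's pads. The point is its centre, 15 mm above its underside; it stands upright, with its underside 64 mm above the table. It is the only open, hollow cup of the three.
- filled1_mid (a point): A filled cup: the same white cup, but full of set chocolate that bulges in a dome to 40 mm tall; loose on another pad of the carousel. The point is on its axis, 15 mm above its underside.
- filled2_mid (a point): A filled cup: the same white cup, but full of set chocolate that bulges in a dome to 40 mm tall; loose on another pad of the carousel. The point is on its axis, 15 mm above its underside.
- arm1 (a point): A point on one carousel arm, on its centre line, 75 mm from the axis, 90 mm above the table; turns with the rotor. The arm is a bar 14 mm wide, 82 to 98 mm above the table, from the hub to 110 mm from the axis, where it steps down to a lower round pad (60 mm across, centred 140 mm from the axis, rim 69 mm high) that holds one of the cups in a shallow seat.
- arm2 (a point): A point on one carousel arm, on its centre line, 75 mm from the axis, 90 mm above the table; turns with the rotor. The arm is a bar 14 mm wide, 82 to 98 mm above the table, from the hub to 110 mm from the axis, where it steps down to a lower round pad (60 mm across, centred 140 mm from the axis, rim 69 mm high) that holds one of the cups in a shallow seat.
- arm3 (a point): A point on one carousel arm, on its centre line, 75 mm from the axis, 90 mm above the table; turns with the rotor. The arm is a bar 14 mm wide, 82 to 98 mm above the table, from the hub to 110 mm from the axis, where it steps down to a lower round pad (60 mm across, centred 140 mm from the axis, rim 69 mm high) that holds one of the cups in a shallow seat.
- start_top (a point): Centre of the top of the start button: a black push button 40 mm across in a low round grey housing (56 mm across, 12 mm high), its top 22 mm above the table, to the left or right of the carousel. Pressed straight down it moves 6 mm (5 N when fully down) and springs back.
- start (a joint): Travel of the start button in m: 0 up, 0.006 fully down; over 0.004 it starts the shot.
- jar: Bystander, to be left alone: small closed jar, 60 mm across, 75 mm tall; origin at its underside's centre.
- bowl: Bystander, to be left alone: steel bowl, 130 mm across, 55 mm tall; origin at its underside's centre.
- spatula: Bystander, to be left alone: spatula lying on the table, origin near its middle, about 280 mm long.
- brush: Bystander, to be left alone: pastry brush lying on the table, origin near its middle, about 200 mm long.
- spool: Bystander, to be left alone: grey ribbon spool, 52 mm across, 34 mm tall; origin at its underside's centre.
- mug: Bystander, to be left alone: white mug, 80 mm across, 90 mm tall; origin at its underside's centre.
There are look-alikes about, which are no part of the job. Leave any orange or yellow look-alike of the part that bears filled2_mid alone.

How it is judged:
By the outcome, as a careful person would: the job done as asked, in the order asked, and still so for the second after the job is handed in, with the robot touching nothing.
It also fails if it takes over 67 s, if anything falls off the work surface, if the arm or the gripper's body presses on something with over 40 N, if the wrist force passes 120 N, or if a joint passes its speed limit or range.

### The arm

A 7-joint arm with a two-finger parallel gripper is mounted at the origin on the work surface. World frame = base frame: x ahead of the robot, y to its left, z up, the work surface at z = 0. Lengths are in mm, angles in rad, forces in N, time in s.
With the tool pointing down it reaches from about 350 to 900 mm from the base axis. Payload 7.2 kg.
Tool frame: the origin (TCP) lies midway between the tips of the shut fingers; the grasp point (between the pads) lies 19 mm behind it; z points along the fingers, y is the line along which they close (so a half turn about z gives the same grasp; the last joint's range is limited). The gripper opens to 85 mm and grips with 20 to 120 N. Pads are 22 mm wide; open, the fingers measure 114 mm over their backs; the gripper's body (76 mm by 85 mm) begins 54 mm behind the grasp point. The pads swing forward as they close: fully open they stand 13 mm farther back than shut.
Start: joints at [1.149, 0.411, -0.013, 1.596, 0.006, 1.134, -0.082], TCP at [216.529, -586.297, 231.297] pointing down, gripper open.
Joint ranges: [-2.95, 2.95], [-0.29, 1.99], [-1.47, 1.44], [0.14, 2.54], [-1.03, 4.17], [0.13, 1.85], [-2.86, 2.86]. Speed limits (rad/s): [2.39, 2.39, 3.01, 3.01, 3.14, 3.14, 3.14].

### API

Orientations are given as a unit quaternion [w, x, y, z].
In Python, from cell import bot, get_image, camera_info, search_frame, silhouettes, landmark_of gives the robot as it stands. The module is installed in compiled form; this text tells all that it offers.
- The arm moves only by the tool arm_command, never from a script. Its argument "series" is a list of rows, each a list of 2 entries, a list of its own where there are three numbers: the shift along the tool's x, y, z scaled (see below), then the turn about the tool's z scaled (see below). A call has 1 to 20 rows; each row shifts and turns the commanded pose from where the row before left it, along the tool's axes as they then stand; what a row does not reach is not made up. The controller multiplies each number of a shift by 0.05 m and each number of a turn by 10 degrees. A row lasts 1/8 s, in which the tool goes at most 62.5 mm and 10.7 degrees, less where a joint would pass 70% of its speed; a pose out of reach is approached as far as the arm can. A call with a number of a shift or a turn outside -1 to 1 is refused whole. A call with a gripper value outside its range is refused whole. "fingers" is the closure, from 0 (fully open) to 1 (shut), set as the call begins (left out, the last holds). The fingers move at their own pace and stop on an object; "newtons" is the grip in N (left out, the last holds). Time passes only in rows, so rows that do not move let the fingers close. It gives the time, the measured TCP pose, the force, the opening and the grip force at its end, in the units of the state.
- bot.get_state(): the state, without advancing time (a new reading comes with each control period).
- get_image(name): name is "scene" or "top" or "wrist"; returns the picture (384x512x3 uint8, red, green, blue); there is no depth.
- camera_info(name): a dict with "mtx" (3x3 intrinsics, pixels), "xyz" and "attitude" of the camera in the world. Camera axes: x right, y up, looking along -z (the intrinsics and any distortion apply to the point x, -y, -z); pixel columns grow to the right and rows downward; lengths in mm; the calibration is good to about 2 mm. A picture is of the moment at which its call begins: read the wrist's pose just before it. camera_info takes no time and is no camera call; for the wrist camera it gives the pose at the moment of the call.
- bot.sign_off(): hands the job in; it is judged then, once.
Trained networks look in the newest picture that a camera, given by its name, has taken for a name from the list of things; names that differ only in an ending like _2 or _b are one class to them, and where a whole thing is asked for, a point or a joint stands for the part that bears it (a point fixed in the world has none). Each returns a list of dicts, best first, with "conf" (0 to 1); they miss things now and then, are a little off and sometimes report something else, mostly with a low value. They report only what shows in the picture. A call takes as long as a camera call. They do not tell look-alikes from the thing itself.
- search_frame(target, camera): "position" ([x, y, z] in mm, in world coordinates, good to about 4 mm: the middle of the surface that is visible of it).
- silhouettes(target, camera): "pixels" (384x512 bool, what is visible of it).
- landmark_of(target, camera): "position" ([x, y, z] in mm, in world coordinates, good to about 4 mm: a listed point, or the origin of a listed thing).
The state is a dict: "t": time; "joint_positions": joint angles; "joint_velocities": joint speeds; "joint_efforts": joint torques, N m; "ee_pos": TCP position; "eef_rot": TCP orientation; "contact_force": force on the tool from outside, world axes, zero at the start; "ft_torque": the same for the moment, N m; "width": finger opening in mm; "finger_force": force on a finger pad.
Only numpy, scipy, OpenCV 4.12 (cv2) and the standard library are available. Lean on these libraries where they do the work, as an engineer would, in place of code of your own. Each camera call takes 0.05 s, during which the arm holds its last target. There are 200 camera calls.

## Working session

There is one attempt and no reset: what is moved stays moved. The work goes in short steps, Python scripts to look and compute and a tool call to move; the robot and the scene stay as the last step left them, time stands still between calls to the robot, and variables do not carry over. Pictures are saved under pics/ and viewed, at most 13 in all, crops included, and the job is handed in when it is done.

Besides the shell and the picture viewer there is one more tool, called by a JSON object that holds its "op" and its "data", one argument or row to a line. arm_command: Moves the arm, as the interface text tells. Its arguments: {"type":"object","properties":{"series":{"type":"array","items":{"type":"array"}},"fingers":{"type":"number"},"newtons":{"type":"number"}},"required":["series"]}

```bash
mkdir -p pics
python3 - <<'E'
from cell import *
import cv2,numpy as np
for c in("scene","top"):
    cv2.imwrite(f"pics/{c}0.png",cv2.cvtColor(get_image(c),cv2.COLOR_RGB2BGR))
    for n in "axis nozzle cup_mid filled1_mid arm1 start_top jar bowl spatula brush spool mug".split():
        print(c,n,[(np.round(d["position"]).astype(int).tolist(),round(d["conf"],2)) for d in landmark_of(n,c)][:5])
s=bot.get_state();print(s["t"],s["ee_pos"],s["eef_rot"],s["width"],s["contact_force"])
E
```

```text
scene axis [([591, 19, 93], 0.96)]
scene nozzle [([694, 114, 150], 0.74)]
scene cup_mid [([668, 25, 88], 0.51), ([636, -450, 4], 0.36)]
scene filled1_mid [([522, -103, 77], 0.6)]
scene arm1 [([555, 87, 91], 0.95), ([669, 23, 89], 0.84), ([556, -46, 88], 0.8)]
scene start_top [([442, -315, 23], 0.62), ([633, -452, 1], 0.32)]
scene jar [([437, 342, 3], 0.78)]
scene bowl [([620, 439, 4], 0.73)]
scene spatula [([636, -453, 5], 0.89)]
scene brush [([357, 451, 2], 0.87)]
scene spool [([441, -316, 21], 0.66), ([323, -287, -1], 0.63)]
scene mug [([349, -422, 2], 0.69)]
top axis [([591, 17, 86], 0.96), ([668, 15, 91], 0.68)]
top nozzle [([735, 21, 78], 0.75)]
top cup_mid [([525, 139, 84], 0.72)]
top filled1_mid [([518, -102, 77], 0.76)]
top arm1 [([555, 84, 90], 0.92), ([620, 441, -1], 0.73), ([556, -45, 90], 0.68), ([670, 17, 92], 0.55)]
top start_top [([439, -312, 22], 0.49)]
top jar [([443, 338, 1], 0.83)]
top bowl [([618, 441, -4], 0.95)]
top spatula [([631, -454, 1], 0.74)]
top brush [([364, 455, -2], 0.67)]
top spool [([321, -290, 0], 0.56)]
top mug [([354, -422, 2], 0.96)]
1.3 [ 216.52775418 -586.28723513  231.30215504] [7.78068968e-06 9.84395214e-01 1.75971764e-01 1.87618175e-05] 85.55444429057509 [-0.06061366 -0.20127359  0.31159175]
```

View pics/scene0.png

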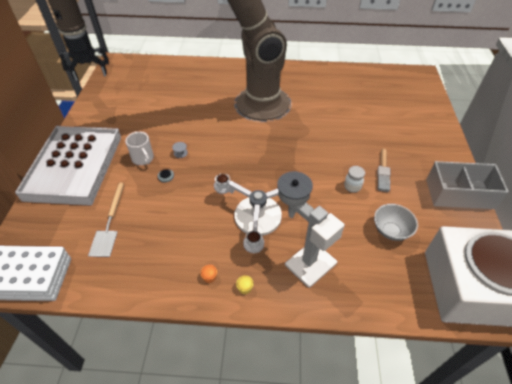

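View pics/top0.png

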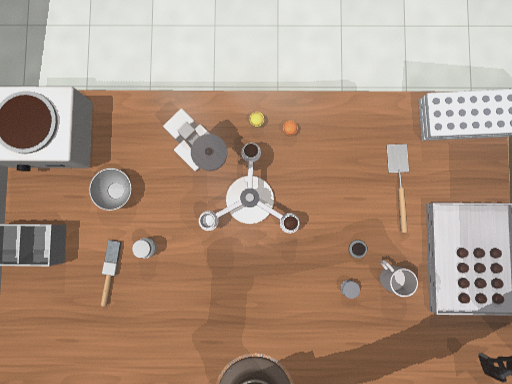

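The top view shows the carousel hub at (250,198). Its three cups are at (208,221), pale and hollow, and at (251,151) and (290,223), both brown. The hopper is at (209,152) and the black button in its grey housing at (358,249). The grey spool at (350,289) and the orange and yellow balls are look-alikes or bystanders. The scene view agrees: button at (165,175), hopper at (294,186). The cup at (208,221) is the only hollow one, so I'll confirm it in an enlarged crop and refine the angles.

```bash
cat > h.py <<'E'
from cell import *
import cv2,numpy as np
from scipy.spatial.transform import Rotation as R
def rot(ci):
    a=np.array(ci["attitude"],float)
    return a if a.shape==(3,3) else R.from_quat(a,scalar_first=True).as_matrix()
def ray(px,z,ci):
    d=np.linalg.inv(ci["mtx"])@[px[0],px[1],1]; d=rot(ci)@(d*[1,-1,-1])
    o=np.array(ci["xyz"]); return o+d*(z-o[2])/d[2]
def proj(P,ci):
    p=(rot(ci).T@(np.array(P,float)-ci["xyz"]))*[1,-1,-1]; p=np.array(ci["mtx"])@p; return p[:2]/p[2]
E
python3 - <<'E'
from h import *
ci=camera_info("top");print({k:np.round(v,3).tolist() for k,v in ci.items()})
im=cv2.imread("pics/top0.png")
print("hub",ray((249.5,198),110,ci),"hopper",ray((209,152),296,ci),"cup",ray((208,220.5),94,ci),"f",ray((251,151.5),104,ci),ray((290,223.5),104,ci))
c=cv2.resize(im[130:260,150:310],None,fx=5,fy=5,interpolation=cv2.INTER_CUBIC)[:600]
cv2.imwrite("pics/crop1.png",c)
E
```

```text
{'mtx': [[377.479, 0.0, 247.426], [0.0, 377.479, 193.053], [0.0, 0.0, 1.0]], 'xyz': [513.705, 10.729, 1192.96], 'attitude': [0.709, 0.034, -0.025, -0.704]}
hub [590.78875482  18.36185981 110.        ] hopper [688.07029533 115.38163046 296.        ] cup [525.59962235 138.71148821  94.        ] f [727.45049452  14.91704457 104.        ] [518.52583669 -98.38595348 104.        ]
```

View pics/crop1.png

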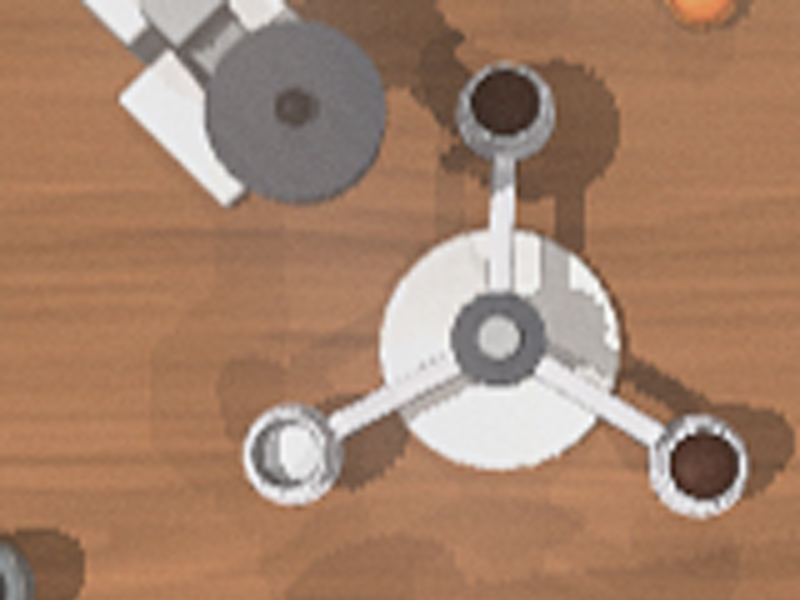

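The crop confirms it: the bottom-left cup is hollow and white, the other two are filled. Plan: push the arm on the robot's right side clockwise by about 75° from its inner side, well clear of the hopper. First I'll turn and travel above it with the fingers shut.

{"op": "arm_command", "data": {
  "series": [
    [[0,0,0],-1],
    [[0,0,0],-1],
    [[0,0,0],-1],
    [[0,0,0],-0.96],
    [[0.98,0.09,0],0],
    [[0.98,0.09,0],0],
    [[0.98,0.09,0],0],
    [[0.98,0.09,0],0],
    [[0.98,0.09,0],0],
    [[0.98,0.09,0],0],
    [[0.98,0.09,0],0],
    [[0.98,0.09,0],0],
    [[0.98,0.09,0],0],
    [[0.98,0.09,0],0],
    [[0.98,0.09,0],0],
    [[0.98,0.09,0],0],
    [[0.98,0.09,0],0],
    [[0,0,0],0],
    [[0,0,0],0]
  ],
  "fingers": 1,
  "newtons": 40
}}

```text
t: 3.68
ee_pos: [586.5, -65.3, 231.0]
eef_rot: [0.0, 0.867, 0.499, -0.0]
contact_force: [-0.3, -0.5, 0.6]
width: 0.2
finger_force: 0.0
```

Run:
```python
from h import *
s=bot.get_state();print(s["t"],s["ee_pos"],s["eef_rot"],s["width"],s["joint_positions"])
ci=camera_info("wrist");print({k:np.round(v,3).tolist() for k,v in ci.items()})
cv2.imwrite("pics/w1.png",cv2.cvtColor(get_image("wrist"),cv2.COLOR_RGB2BGR))
for n in "axis nozzle cup_mid filled1_mid arm1".split():
    print(n,[(np.round(d["position"],1).tolist(),round(d["conf"],2)) for d in landmark_of(n,"wrist")][:5])
```

```text
3.675 [586.5432324  -65.2749722  231.02121397] [ 8.40788184e-05  8.66579757e-01  4.99038391e-01 -4.49412717e-04] 0.19619714419475895 [ 0.35828349  0.39018122 -0.43853317  1.66122335  0.18007171  1.13097005
 -0.65426091]
{'mtx': [[273.671, 0.0, 254.589], [0.0, 273.671, 191.883], [0.0, 0.0, 1.0]], 'xyz': [627.793, 3.492, 373.505], 'attitude': [0.953, -0.154, 0.041, -0.257]}
axis [([592.4, 19.3, 89.7], 0.92), ([526.8, 146.0, 76.0], 0.73)]
nozzle []
cup_mid [([525.2, 146.4, 76.1], 0.79), ([521.9, -102.6, 76.3], 0.17)]
filled1_mid [([520.8, -104.2, 78.3], 0.86)]
arm1 [([668.4, 21.7, 90.0], 0.75), ([554.1, -47.7, 92.6], 0.66), ([555.8, 86.0, 87.7], 0.62)]
```

View pics/w1.png

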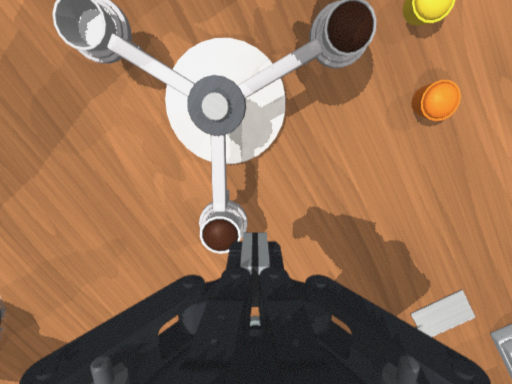

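The wrist view shows the hub at (216,105) and arms reaching (130,53) to the empty cup, and (300,57) and (219,185) to the two filled cups. The fingertips at (256,240) are clear of everything.

Run:
```python
from h import *
# wrist picture w1 pose (arm still standing)
ci=camera_info("wrist")
h=ray((216.5,105),110,ci);print("hub",h)
for p in((130,53),(300,57),(219.5,188)):
    q=ray(p,98,ci)-h;print(q[:2],np.hypot(*q[:2]),np.degrees(np.arctan2(q[1],q[0])))
sc=camera_info("scene")
for n in ("scene","scene","scene"):
    get_image(n);print([np.round(d["position"],1).tolist() for d in landmark_of("nozzle",n)],[np.round(d["position"],1).tolist() for d in landmark_of("axis",n)])
# predicted pixels in scene & top for nozzle direction candidates
tp=camera_info("top")
for a in(42,43,44,45,46):
    u=np.array([np.cos(np.radians(a)),np.sin(np.radians(a))]);P=lambda r,z:[592+r*u[0],19+r*u[1],z]
    print(a,"scene hop",proj(P(140,296),sc),"coltop",proj(P(228,250),sc),"top hop",proj(P(140,296),tp),"coltop",proj(P(228,250),tp))
im=cv2.imread("pics/scene0.png")
cv2.imwrite("pics/crop2.png",cv2.resize(im[165:290,220:350],None,fx=4.7,fy=4.7,interpolation=cv2.INTER_CUBIC))
```

```text
hub [596.26084615  17.7607762  110.        ]
[-44.98368311  78.23328205] 90.24399241651814 119.89865191996212
[87.08902784 -2.54117107] 87.12609436862971 -1.671359535352854
[-43.9582449  -71.32774969] 83.78529208869469 -121.64491849603388
[[691.1, 116.1, 147.4], [553.9, 87.0, 92.5]] [[620.7, 442.1, 3.3], [590.1, 17.3, 94.5], [352.3, -423.4, 3.3]]
[[693.5, 115.8, 149.7]] [[591.3, 22.3, 92.9]]
[[694.8, 114.9, 151.1]] [[590.9, 19.8, 94.3]]
42 scene hop [292.08234175 181.93798221] coltop [314.36439171 215.27806704] top hop [210.17097044 148.74228553] coltop [189.49112503 126.9594113 ]
43 scene hop [292.81022456 181.4802296 ] coltop [315.52360794 214.46968279] top hop [209.41436683 149.41431599] coltop [188.32146954 127.99043957]
44 scene hop [293.52507981 181.01347654] coltop [316.65914494 213.64650995] top hop [208.66941411 150.09933933] coltop [187.16949327 129.04152008]
45 scene hop [294.22668406 180.53792351] coltop [317.77065727 212.8089625 ] top hop [207.93633654 150.79715865] coltop [186.03554055 130.11236054]
46 scene hop [294.91482099 180.05377366] coltop [318.85781543 211.95745813] top hop [207.21535515 151.50757324] coltop [184.91995117 131.20266284]
```

View pics/crop2.png

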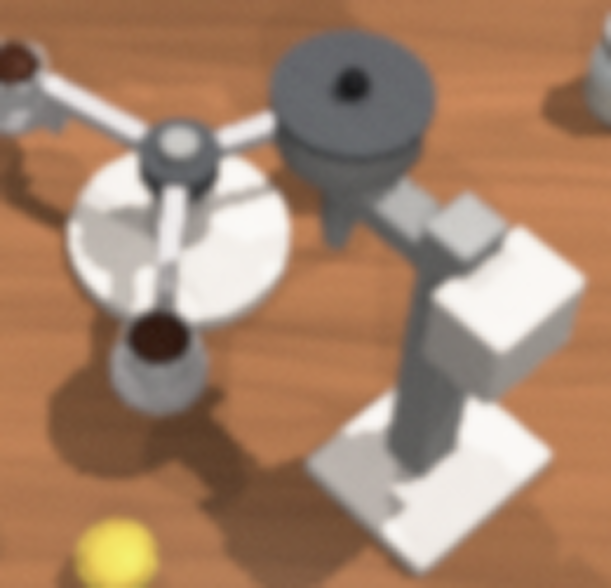

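The enlarged scene crop shows the nozzle mouth at crop (337,243), hub top at (180,145), and the depositor's foot plate corners at (308,465), (415,575) and (552,452).

Run:
```python
from h import *
sc=camera_info("scene");tp=camera_info("top")
f=lambda x,y:((x+.5)/4.7+219.5,(y+.5)/4.7+164.5)
g=lambda x,y:((x+.5)/5+149.5,(y+.5)/5+129.5)
an=lambda q:np.round([*q[:2],np.hypot(*q[:2]),np.degrees(np.arctan2(q[1],q[0]))],1)
h=ray(f(180,145),112,sc);print("hub",h)
ht=ray(g(498,337),111,tp);print("hubtop",ht)
print("nozzle sc",an(ray(f(337,245),145,sc)-h),"hopper sc",an(ray(f(352,93),296,sc)-h),"top",an(ray(g(296,112),296,tp)-ht))
c=[ray(f(*p),10,sc) for p in((308,465),(420,575),(552,455))];print(c)
print("edges",an(c[1]-c[0]),an(c[2]-c[1]),"mid",an((c[0]+c[2])/2-h))
e=[ray(g(*p),10,tp) for p in((120,97),(232,205))];print("top edge",an(e[1]-e[0]))
```

```text
hub [595.42856105  20.96498687 112.        ]
hubtop [593.593195    19.23594637 111.        ]
nozzle sc [ 97.1 100.1 139.5  45.8] hopper sc [108.3  97.8 145.9  42.1] top [ 94.5  96.6 135.1  45.6]
[array([764.86462962, 112.92236409,  10.        ]), array([834.66084163, 181.56547411,  10.        ]), array([747.26423516, 265.91500991,  10.        ])]
edges [69.8 68.6 97.9 44.5] [-87.4  84.3 121.5 136. ] mid [160.6 168.5 232.8  46.4]
top edge [ -69.   -72.7  100.2 -133.5]
```

{"op": "arm_command", "data": {
  "series": [
    [[0,0,0.98],0],
    [[0,0,0.98],0],
    [[0,0,0.98],0],
    [[0,0,0],0.1],
    [[0,-0.1,0],0],
    [[0,-0.1,0],0],
    [[0,0,0],0]
  ]
}}

```text
t: 5.3
ee_pos: [578.9, -59.3, 86.1]
eef_rot: [0.001, 0.871, 0.492, 0.001]
contact_force: [-0.4, -0.1, -1.4]
width: -0.3
finger_force: 0.0
```

Run:
```python
from h import *
s=bot.get_state();print(s["t"],s["ee_pos"],s["eef_rot"],s["contact_force"])
cv2.imwrite("pics/w2.png",cv2.cvtColor(get_image("wrist"),cv2.COLOR_RGB2BGR))
```

```text
5.3 [578.87668848 -59.28620536  86.08243992] [8.13694344e-04 8.70806304e-01 4.91624544e-01 1.01292867e-03] [-0.4032078  -0.07754371 -1.36372226]
```

View pics/w2.png

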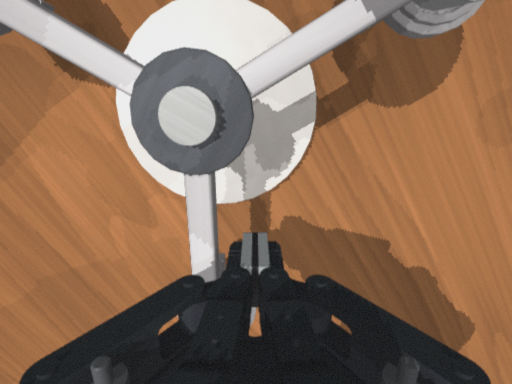

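{"op": "arm_command", "data": {
  "series": [
    [[0,-0.06,0],0],
    [[0,-0.06,0],0],
    [[-0.006,-0.027,0],0.1],
    [[-0.013,-0.053,0],0.2],
    [[-0.02,-0.079,0],0.3],
    [[-0.026,-0.106,0],0.4],
    [[-0.026,-0.106,0],0.4],
    [[-0.026,-0.106,0],0.4],
    [[-0.026,-0.106,0],0.4],
    [[-0.02,-0.079,0],0.3],
    [[-0.013,-0.053,0],0.2],
    [[0,0,0],0]
  ]
}}

```text
t: 6.85
ee_pos: [541.1, -38.4, 84.3]
eef_rot: [-0.0, 0.962, 0.275, -0.0]
contact_force: [-0.7, -0.9, 0.6]
width: -0.1
finger_force: 0.0
```

```bash
cat >> h.py <<'E'
def rep():
    s=bot.get_state();x,y,z,w=0,0,0,0
    q=s["eef_rot"];yaw=np.degrees(2*np.arctan2(q[2],q[1]));p=s["ee_pos"]-np.array([593,19,0])
    print(round(s["t"],2),np.round(s["ee_pos"],1),"yaw",round(yaw,1),"f",np.round(s["contact_force"],1))
    for a in(yaw+180,): # u = -tool x
        u=np.array([np.cos(np.radians(a)),np.sin(np.radians(a))]);print("along",p[:2]@u,"off",p[:2]@[-u[1],u[0]],"u",a)
def arms(cam="top"):
    get_image(cam)
    for n in("axis","arm1","cup_mid","filled1_mid","filled2_mid"):
        for d in landmark_of(n,cam):
            q=np.array(d["position"])-[593,19,0]
            if np.hypot(*q[:2])<180:print(cam,n,np.round(d["position"],1),"ang",round(np.degrees(np.arctan2(q[1],q[0])),1),round(d["conf"],2))
E
python3 -c "
from h import *
rep();arms()"
```

```text
6.85 [541.1 -38.4  84.3] yaw 31.9 f [-0.7 -0.9  0.6]
along 74.39047055238854 off 21.345193735674865 u 211.86838803677531
top axis [587.5  14.5  89. ] ang -140.7 0.72
top arm1 [660.7 -16.1  91.6] ang -27.4 0.97
top arm1 [586.3  90.6  86.9] ang 95.3 0.89
top cup_mid [586.9 156.6  80.2] ang 92.5 0.67
top cup_mid [589.1  18.6  89. ] ang -174.1 0.64
top filled2_mid [720.9 -41.8  79.8] ang -25.4 0.76
```

The push works: contact is 21 mm off the arm's line and the rotor has moved about 27°. Continuing.

{"op": "arm_command", "data": {
  "series": [
    [[-0.013,-0.053,0],0.2],
    [[-0.02,-0.079,0],0.3],
    [[-0.026,-0.106,0],0.4],
    [[-0.026,-0.106,0],0.4],
    [[-0.026,-0.106,0],0.4],
    [[-0.026,-0.106,0],0.4],
    [[-0.026,-0.106,0],0.4],
    [[-0.026,-0.106,0],0.4],
    [[-0.026,-0.106,0],0.4],
    [[-0.026,-0.106,0],0.4],
    [[-0.02,-0.079,0],0.3],
    [[-0.013,-0.053,0],0.2],
    [[0,0,0],0]
  ]
}}

```text
t: 8.78
ee_pos: [516.2, 11.8, 84.3]
eef_rot: [-0.0, 0.996, -0.088, 0.0]
contact_force: [-0.3, -0.7, 0.4]
width: 0.1
finger_force: 0.0
```

```bash
python3 -c "
from h import *
rep();arms();arms('scene')
for c in('top','wrist'):
  im=cv2.cvtColor(get_image(c),cv2.COLOR_RGB2BGR);cv2.imwrite('pics/%s3.png'%c,im)
a=cv2.imread('pics/top3.png')[130:250,150:310];s=cv2.cvtColor(get_image('scene'),cv2.COLOR_RGB2BGR)[165:285,200:350]
cv2.imwrite('pics/top3c.png',cv2.resize(a,None,fx=5,fy=5,interpolation=2))
cv2.imwrite('pics/scene3c.png',cv2.resize(s,None,fx=5,fy=5,interpolation=2))
"
```

```text
8.78 [516.2  11.8  84.3] yaw -10.1 f [-0.3 -0.7  0.4]
along 74.3423232067702 off 20.587202859596182 u 169.88251115809626
top axis [592.   16.   86.6] ang -108.4 0.72
top arm1 [640.4  73.4  86.3] ang 48.9 0.82
top arm1 [621.  -50.8  90.4] ang -68.1 0.62
top cup_mid [682.8 125.4  79.8] ang 49.8 0.5
top filled2_mid [ 642.6 -109.4   77.3] ang -68.9 0.51
scene axis [593.2  20.2  92.1] ang 80.5 0.8
scene arm1 [640.5  80.   90.3] ang 52.1 0.79
scene arm1 [620.  -47.8  87.9] ang -68.0 0.78
scene arm1 [518.6  32.2  87.4] ang 169.9 0.61
scene cup_mid [682.  127.   75.7] ang 50.5 0.73
scene filled1_mid [456.7  40.5  77.7] ang 171.0 0.52
scene filled2_mid [ 643.6 -114.7   75.9] ang -69.3 0.74
```

View pics/top3c.png

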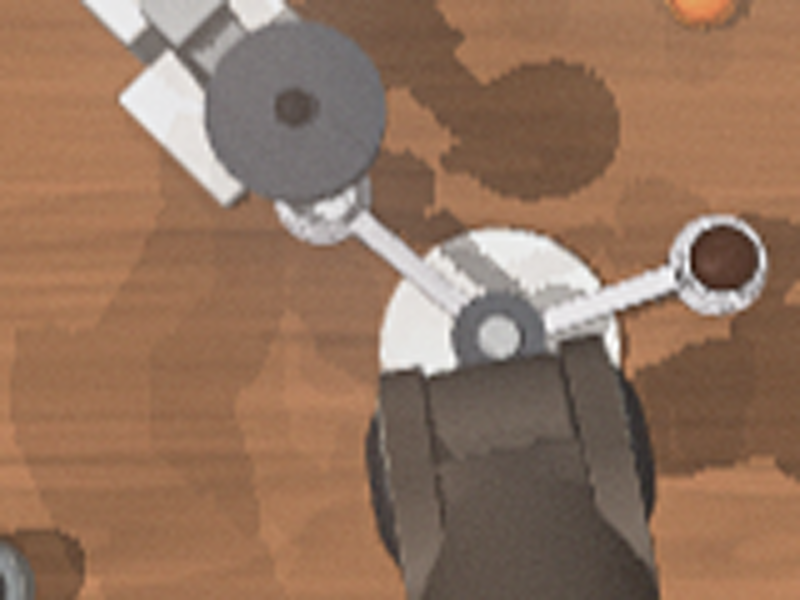

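View pics/scene3c.png

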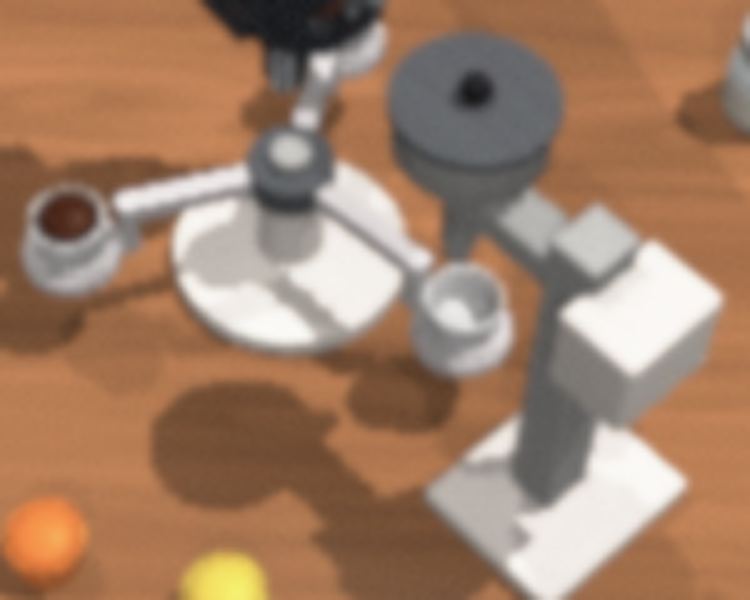

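In the top crop the empty cup's rim sits partly under the hopper at (322,215), with its arm along hub (498,337) → (360,225). In the scene crop the nozzle mouth is at (458,262) and the empty cup's rim centre at (462,297), slightly off.

Run:
```python
from h import *
sc=camera_info("scene");tp=camera_info("top")
f=lambda x,y:((x+.5)/5+199.5,(y+.5)/5+164.5)
g=lambda x,y:((x+.5)/5+149.5,(y+.5)/5+129.5)
an=lambda q:np.round([*q[:2],np.hypot(*q[:2]),np.degrees(np.arctan2(q[1],q[0]))],1)
h=ray(f(291,152),112,sc);ht=ray(g(498,337),112,tp)
print("sc hub",h,"cup",an(ray(f(462,296),94,sc)-h),"filled",an(ray(f(66,216),99,sc)-h),"noz",an(ray(f(458,262),145,sc)-h))
print("top arm end",an(ray(g(360,225),98,tp)-ht),"filled",an(ray(g(722,258),104,tp)-ht),an(ray(g(719,264),94,tp)-ht),"farm",an(ray(g(670,281),98,tp)-ht))
o=np.array(h);
for a in(43,44,45,46,47,48,49,50,51):
    u=np.r_[np.cos(np.radians(a)),np.sin(np.radians(a))]*140
    to=lambda p:(5*(np.array(p)-[199.5,164.5])-.5).round(0)
    print(a,"cup",to(proj([*(h[:2]+u),94],sc)),"noz",to(proj([*(h[:2]+u),145],sc)))
```

```text
sc hub [593.6602888  20.5295837 112.       ] cup [ 86.7 105.9 136.9  50.7] filled [  48.2 -131.9  140.4  -69.9] noz [ 99.9 100.2 141.5  45.1]
top arm end [ 66.2  81.3 104.9  50.8] filled [  47.3 -129.5  137.9  -69.9] [  44.9 -128.8  136.4  -70.8] farm [ 34.4 -99.9 105.6 -71. ]
43 cup [444. 317.] noz [449. 265.]
44 cup [447. 315.] noz [453. 263.]
45 cup [450. 313.] noz [456. 261.]
46 cup [453. 310.] noz [459. 258.]
47 cup [456. 308.] noz [462. 256.]
48 cup [459. 306.] noz [465. 253.]
49 cup [462. 303.] noz [468. 251.]
50 cup [464. 301.] noz [471. 249.]
51 cup [467. 298.] noz [474. 246.]
```

The cup is at about 50.2° and the nozzle at about 45.1°, so I'll push 5° more.

{"op": "arm_command", "data": {
  "series": [
    [[-0.006,-0.027,0],0.1],
    [[-0.013,-0.053,0],0.2],
    [[-0.006,-0.027,0],0.1],
    [[-0.006,-0.027,0],0.1],
    [[0,0,0],0],
    [[0,0,0],0]
  ]
}}

```text
t: 10.28
ee_pos: [516.2, 18.6, 84.3]
eef_rot: [-0.0, 0.991, -0.131, 0.0]
contact_force: [-0.4, -0.5, 0.8]
width: -0.1
finger_force: 0.1
```

```bash
python3 -c "
from h import *
rep();arms();arms('scene')
print([np.round(d['position'],1).tolist() for d in landmark_of('nozzle','scene')])
a=cv2.cvtColor(get_image('top'),cv2.COLOR_RGB2BGR)[130:250,150:310];s=cv2.cvtColor(get_image('scene'),cv2.COLOR_RGB2BGR)[165:285,200:350]
r=lambda i,k:cv2.resize(i,None,fx=k,fy=k,interpolation=2)
cv2.imwrite('pics/f4.png',np.vstack([r(s,5)[:600,:750]]))
cv2.imwrite('pics/t4.png',r(a,5))
"
```

```text
10.28 [516.2  18.6  84.3] yaw -15.1 f [-0.4 -0.5  0.8]
along 74.03996634372677 off 20.382474013541994 u 164.90302060884608
top axis [591.9  17.9  87. ] ang -135.0 0.62
top arm1 [611.2 -54.1  89.9] ang -76.0 0.92
top arm1 [642.9  69.7  85.7] ang 45.5 0.91
top cup_mid [689.6 115.9  78.4] ang 45.1 0.45
scene axis [590.5  17.6  91.1] ang -150.8 0.69
scene arm1 [520.9  37.3  90.5] ang 165.8 0.81
scene arm1 [646.1  74.6  88.6] ang 46.3 0.73
scene arm1 [614.  -46.9  91.1] ang -72.3 0.69
scene cup_mid [691.3 118.1  75.4] ang 45.2 0.53
scene filled1_mid [458.9  52.5  77.9] ang 166.0 0.5
scene filled1_mid [ 629.4 -121.9   77.4] ang -75.5 0.42
scene filled2_mid [ 626.4 -117.6   78.5] ang -76.3 0.74
[[691.4, 111.7, 148.2], [351.7, -423.5, 1.7]]
```

View pics/f4.png

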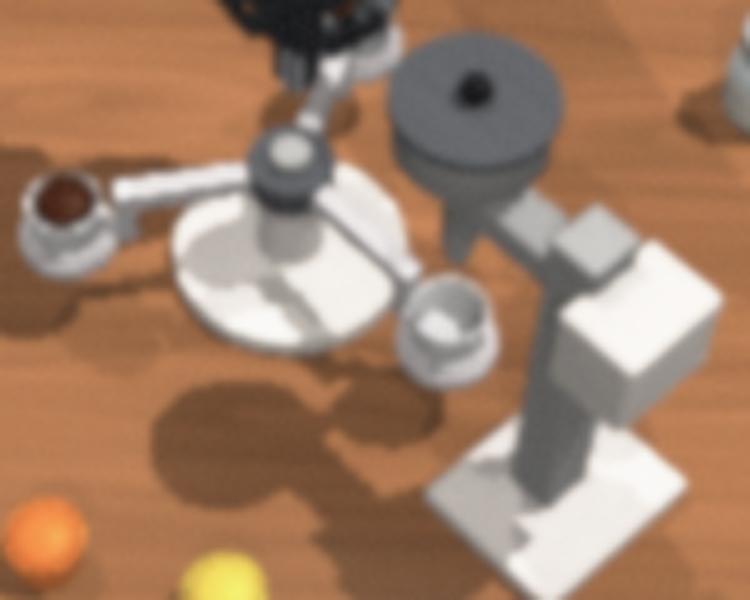

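View pics/t4.png

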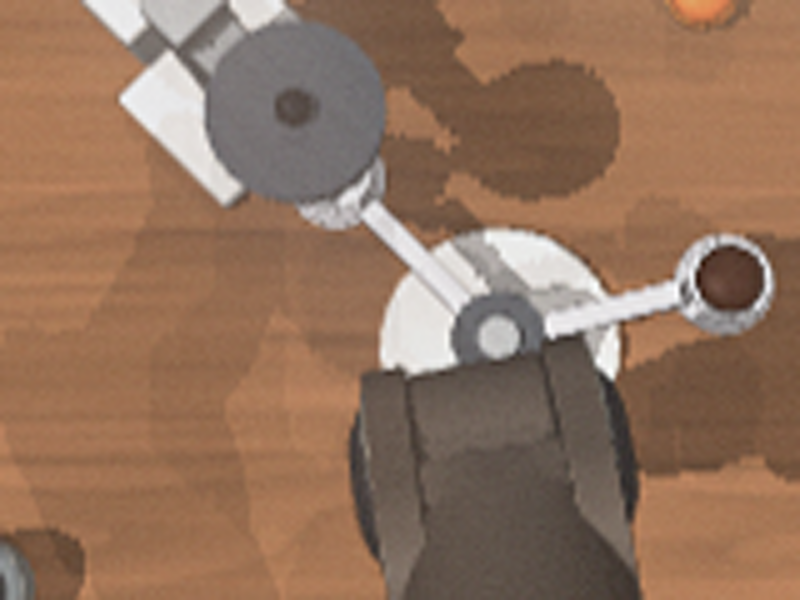

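The scene crop now shows the cup rim at about (449,308) under the nozzle mouth at (458,260), which puts both at about 45°. I'll back off, lift, and check from closer along the radial line with the wrist camera.

{"op": "arm_command", "data": {
  "series": [
    [[0,0.1,0],0],
    [[0,0.1,0],0],
    [[0,0,-0.98],0],
    [[0,0,-0.98],0],
    [[0,0,-0.98],0],
    [[-0.6,-0.18,0],0],
    [[0,0,0],1],
    [[0,0,0],1],
    [[0,0,0],1],
    [[0,0,0],0],
    [[0,0,0],0]
  ]
}}

```text
t: 12.4
ee_pos: [486.8, 25.0, 231.2]
eef_rot: [0.0, 0.924, -0.382, -0.0]
contact_force: [-0.5, -0.2, -0.4]
width: 0.1
finger_force: 0.0
```

```bash
python3 -c "
from h import *
rep();print(bot.get_state()['joint_positions'],camera_info('wrist')['xyz'])
cv2.imwrite('pics/w5.png',cv2.cvtColor(get_image('wrist'),cv2.COLOR_RGB2BGR))
arms('top');arms('scene')
"
```

```text
12.4 [486.8  25.  231.2] yaw -44.9 f [-0.5 -0.2 -0.4]
along 79.41396106876651 off 70.7632910302375 u 135.07948258649515
[-0.08736123  0.18001458 -0.07223585  1.91687774  0.01500675  1.04528705
 -2.52077067] [544.5811969  -32.89002728 373.8338472 ]
top axis [590.5  17.3  84.2] ang -145.8 0.86
top arm1 [520.1  38.4  92. ] ang 165.1 0.85
top arm1 [612.4 -55.5  91.3] ang -75.4 0.69
top arm1 [645.   70.6  87.8] ang 44.8 0.65
top cup_mid [693.  116.1  77.1] ang 44.2 0.38
top filled2_mid [ 631.9 -114.3   80.2] ang -73.7 0.49
scene axis [589.9  19.1  88. ] ang 178.2 0.85
scene arm1 [645.6  76.   93.8] ang 47.3 0.87
scene arm1 [691.4 114.9 148.2] ang 44.3 0.71
scene arm1 [611.5 -46.   89.4] ang -74.1 0.67
scene arm1 [523.2  38.8  88.6] ang 164.2 0.55
scene cup_mid [688.8 118.4  77.2] ang 46.1 0.58
scene filled1_mid [459.6  52.   78.7] ang 166.1 0.44
scene filled2_mid [ 629.1 -118.2   77.9] ang -75.3 0.67
scene filled2_mid [520.8  39.2  86.2] ang 164.4 0.43
scene filled2_mid [643.   73.   90.5] ang 47.2 0.28
```

View pics/w5.png

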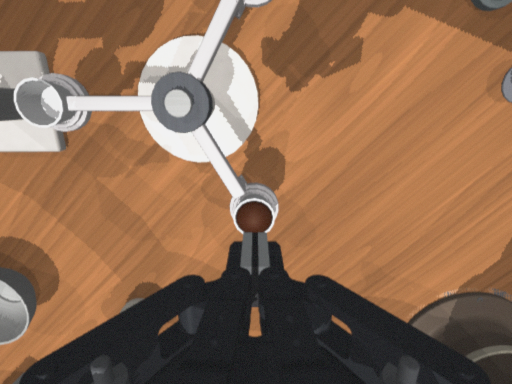

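The wrist view shows the hub at (180,102), the empty cup at (43,101), and the depositor's foot plate spanning rows 52–152 with the dark column at about (5,103). Everything looks lined up, so I'll put numbers on it.

Run:
```python
from h import *
ci=camera_info("wrist");im=cv2.imread("pics/w5.png");g=cv2.cvtColor(im,cv2.COLOR_BGR2HSV)
h=ray((180.5,102.5),112,ci)
an=lambda q:np.round([*q[:2],np.hypot(*q[:2]),np.degrees(np.arctan2(q[1],q[0]))],1)
print("hub",h,"cup",an(ray((43,101.5),94,ci)-h),"armend",an(ray((72,103),98,ci)-h))
sat=g[:,:,1].astype(int)
v=g[:,:,2].astype(int)
for x in(2,6,10,16,24,32,40):
    r=np.where(sat[40:165,x]<70)[0]+40
    m=np.where((v[80:130,x]<90))[0]+80
    z=[(ray((x,r.min()-.5),t,ci)+ray((x,r.max()+.5),t,ci))/2-h for t in(5,15)]
    print(x,r.min(),r.max(),an(z[0]),an(z[1]),"dark",(m.min(),m.max()) if len(m) else None)
```

```text
hub [591.81319005  15.25235828 112.        ] cup [ 98.5  96.8 138.2  44.5] armend [ 76.   76.3 107.7  45.1]
2 51 151 [180.8 182.5 256.9  45.3] [174.6 176.3 248.1  45.3] dark (np.int64(89), np.int64(119))
6 51 151 [177.1 178.9 251.8  45.3] [171.1 172.8 243.1  45.3] dark (np.int64(89), np.int64(119))
10 51 151 [173.5 175.3 246.6  45.3] [167.5 169.2 238.1  45.3] dark (np.int64(89), np.int64(118))
16 51 151 [168.  169.9 238.9  45.3] [162.2 163.9 230.6  45.3] dark (np.int64(111), np.int64(118))
24 51 151 [160.8 162.6 228.7  45.3] [155.1 156.9 220.6  45.3] dark None
32 51 151 [153.5 155.4 218.4  45.4] [148.  149.8 210.6  45.3] dark None
40 52 151 [145.9 148.6 208.3  45.5] [140.7 143.3 200.8  45.5] dark None
```

The nozzle is at 45.3° and the cup's arm at 45.1°, under 1 mm off, with the cups seated. Next, the button.

{"op": "arm_command", "data": {
  "series": [
    [[0.51,0.68,0],0],
    [[0.51,0.68,0],0],
    [[0.51,0.68,0],0],
    [[0.51,0.68,0],0],
    [[0.51,0.68,0],0],
    [[0.51,0.68,0],0],
    [[0.51,0.68,0],0],
    [[0.51,0.68,0],0],
    [[0,0,0.98],0],
    [[0,0,0.98],0],
    [[0,0,0],0],
    [[0,0,0],0]
  ]
}}

```text
t: 14.55
ee_pos: [438.9, -311.8, 134.8]
eef_rot: [0.0, 0.923, -0.384, 0.001]
contact_force: [0.2, -0.2, 0.8]
width: 0.0
finger_force: 0.0
```

```bash
python3 -c "
from h import *
rep();get_image('wrist')
for n in('start_top','spool'):
  for c in('wrist','top','scene'):
    if c!='wrist':get_image(c)
    else:get_image('wrist')
    print(n,c,[(np.round(d['position'],1).tolist(),round(d['conf'],2)) for d in landmark_of(n,c)])
im=cv2.cvtColor(get_image('wrist'),cv2.COLOR_RGB2BGR);cv2.imwrite('pics/w6.png',im)
"
```

```text
14.55 [ 438.9 -311.8  134.8] yaw -45.1 f [ 0.2 -0.2  0.8]
along -125.65505120247406 off 342.63675840819826 u 134.8790297238059
start_top wrist [([443.0, -313.6, 27.8], 0.81)]
start_top top [([441.9, -316.2, 22.8], 0.68), ([447.2, 335.9, 0.7], 0.16)]
start_top scene [([442.1, -315.5, 22.4], 0.44)]
spool wrist [([322.8, -289.6, -1.6], 0.9)]
spool top [([646.0, 67.3, 88.1], 0.68), ([324.3, -288.3, 1.2], 0.62), ([633.0, -453.7, 3.2], 0.53)]
spool scene [([323.6, -287.2, -1.6], 0.59)]
```

View pics/w6.png

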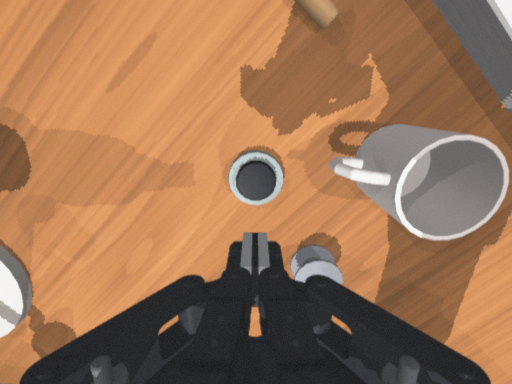

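The button is at (256,179), black in its grey ring, straight ahead of the fingertips. The mug handle at (335,165) lies along the gripper's wide direction, so I'll turn 90° away from it before descending.

{"op": "arm_command", "data": {
  "series": [
    [[0,0,0],-1],
    [[0,0,0],-1],
    [[0,0,0],-1],
    [[0,0,0],-1],
    [[0,0,0],-1],
    [[0,0,0],-1],
    [[0,0,0],-1],
    [[0,0,0],-1],
    [[0,0,0],-1],
    [[0,0.09,0],0],
    [[0,0,0.9],0],
    [[0,0,0.9],0],
    [[0,0,0.2],0],
    [[0,0,0],0]
  ]
}}

```text
t: 17.0
ee_pos: [441.4, -314.6, 33.4]
eef_rot: [-0.0, 0.925, 0.381, -0.0]
contact_force: [0.9, 0.4, -0.1]
width: 0.2
finger_force: 0.0
```

```bash
python3 -c "
from h import *
rep();get_image('wrist');print([d['position'] for d in landmark_of('start_top','wrist')]);arms('top')"
```

```text
17.0 [ 441.4 -314.6   33.4] yaw 44.8 f [ 0.9  0.4 -0.1]
along 342.56400366248283 off 130.0224088817751 u 224.77898250307743
[[443.1, -313.8, 24.4]]
top axis [591.8  19.6  86.1] ang 153.4 0.81
top arm1 [647.3  72.2  88.2] ang 44.4 0.96
top arm1 [520.5  41.5  93.4] ang 162.8 0.96
top arm1 [613.2 -54.3  90.5] ang -74.6 0.96
top cup_mid [695.8 119.   82.2] ang 44.2 0.49
top filled1_mid [450.5  56.2  77.1] ang 165.4 0.69
top filled2_mid [ 631.9 -112.5   77.4] ang -73.5 0.72
```

{"op": "arm_command", "data": {
  "series": [
    [[0,0,0.16],0],
    [[0,0,0.08],0],
    [[0,0,0.06],0],
    [[0,0,0.05],0],
    [[0,0,0],0],
    [[0,0,0],0]
  ]
}}

```text
t: 18.15
ee_pos: [441.0, -314.5, 16.1]
eef_rot: [-0.0, 0.924, 0.382, -0.0]
contact_force: [-2.2, 1.7, 7.0]
width: 0.1
finger_force: 3.7
```

It reads 7 N with the top at 16 mm, so the button is fully down. Releasing and lifting clear.

{"op": "arm_command", "data": {
  "series": [
    [[0,0,-0.3],0],
    [[0,0,-0.9],0],
    [[0,0,-0.9],0],
    [[0,0,-0.9],0],
    [[0,0,0],0],
    [[0,0,0],0],
    [[0,0,0],0]
  ]
}}

```text
t: 19.02
ee_pos: [440.5, -314.1, 164.7]
eef_rot: [-0.001, 0.924, 0.382, -0.001]
contact_force: [0.0, -0.4, 0.1]
width: -0.0
finger_force: 0.0
```

```bash
python3 -c "
from h import *
rep();arms('scene')
print(bot.sign_off())"
```

```text
19.02 [ 440.5 -314.1  164.7] yaw 44.9 f [ 0.  -0.4  0.1]
along 343.05808890388704 off 128.41300449589227 u 224.87877760906414
scene axis [593.4  17.4  91.1] ang -76.0 0.68
scene arm1 [643.4  76.6  92.4] ang 48.8 0.93
scene arm1 [614.7 -45.9  88.9] ang -71.5 0.58
scene arm1 [519.3  38.5  90.1] ang 165.2 0.57
scene cup_mid [690.6 116.3  78.3] ang 44.9 0.76
scene filled1_mid [459.6  52.2  77.6] ang 166.0 0.5
scene filled2_mid [ 627.7 -118.6   79.2] ang -75.8 0.77
the job is handed in; nothing more can be done
None
```

The empty cup is under the nozzle (arm at about 45.1°, nozzle at about 45.3°, measured before the press). I then pressed the start button fully (7 N) and released it, and handed the job in at about 19 s with the robot touching nothing.

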